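# Change the panel in the drilling jig

## Task

Change over the drilling jig: swing its blue clamp bar right up by the red grip, push the dark drilled panel out from under it towards the robot until it lies well forward in the jig's front bay, clear of where the bar and its front lip come down. Then push the pale panel along its lane under the bar until it is fully home against the end stop, and swing the bar back down until it is fully shut over it. Leave both panels lying flat and do not disturb the other tools on the bench.

Things in the scene. Friction and masses are not known exactly. Their poses are not given: they have to be found in the camera images.
- drill_jig: drilling jig fixed to the bench: grey laminated base, its top at z 12 mm, with wooden rails up to z 30. Origin on the bench under the middle of the clamping place; x away from the robot (yaw varies by 0.2), y left, z up. All numbers in mm in this frame. A panel home in the clamping place has its centre at x 0, y 0: its left edge at the end stop (wall, face at y +41), its far edge near the back fence (face at x +37)
- window (a point): on the base (z 12) in the middle of the back fence's window, jig frame x +46, y 0. The back fence is 18 thick (x +37 to +55); the window, 52 wide (y -26 to +26), lets a shut fingertip reach the far edge of a panel and push it towards the robot. The base ends at x +62
- bay (a point): on the base in the middle of the front bay, jig frame x -95, y 0, z 12. The bay lies in front of the clamping place, x -142 to -40, between walls at y -47 and +41, and ends at a low lip (top at z 20); a panel centred here is clear of the bar, one against the lip has its centre at x -107
- lane (a point): on the base at the open right end of the lane, jig frame x 0, y -208, z 12. The lane is a channel 74 wide (x -37 to +37) between rails, from here left to y -47, leading straight into the clamping place; the base ends at y -215
- clamp_bar (a joint): hinge of the blue clamp bar, rad: 0 shut, grows as it swings up and over to the left, to 1.95 (past upright). Stiff: stays where left; 2 to 4 N at the grip moves it. Shut, it lies along jig y over the panel, 24 wide, top at z 40 (bush at y 0 to z 50); lips in front (x -43 to -49) and right (y -45 to -51) hold the panel; it shuts only if the panel is within 4 mm of the end stop
- clamp_hinge (a point): point on the clamp bar's hinge axis, jig frame x 0, y +82, z 36; the axis runs along the jig's x
- clamp_grip (a point): centre of the red grip on the bar's free end: a barrel 28 in diameter, 30 long, lying along jig x, 160 from the hinge axis along the bar and 30 above it. Bar shut: at x 0, y -78, z 66 in the jig frame. Can be pinched from above on its two ends (fingers closing along jig x) and turns in the fingers as the bar swings. Below it only the bar (z 40) and rails (z 30)
- drilled_panel: the finished panel: dark wood, 70 (x) x 80 (y) x 12 mm with a 10 mm hole through the middle, about 0.12 kg; origin at the centre of its underside. Starts in the clamping place on the base (underside at z = 12 mm) under the shut bar
- plain_panel: the next panel: pale wood, 70 (x) x 80 (y) x 12 mm with a small pencilled cross in the middle, about 0.12 kg; origin at the centre of its underside. Starts on the base in the lane, aligned with the jig; it slides with under 2 N
- finial: turned brown wooden finial standing upright, 48 mm across, 119 mm tall; a bystander, to be left alone
- sanding_block: cork sanding block lying flat, 65x110x34 mm; a bystander, to be left alone
- drill_chuck: grey steel drill chuck standing on its nose, 48 mm across, 118 mm tall; a bystander, to be left alone
- screwdriver: yellow-handled screwdriver, 217 mm long; a bystander, to be left alone
- pin_hammer: hammer with wooden handle, 96x240x23 mm; a bystander, to be left alone
- blank_1: dark square wooden bar, 38x120x38 mm, lying at the front; a bystander, to be left alone

How it is judged:
On the way, in this order (a step that is already met when the one before it is completed fails the run):
1. the clamp bar is swung up (past 0.8 rad) while the drilled panel is still in the clamping place (value of joint clamp_bar above 0.8 rad and x of drilled_panel in the frame of drill_jig above -0.01 m and y of drilled_panel in the frame of drill_jig above -0.01 m), for 0.1 s.
2. the drilled panel lies flat in the front bay, clear of the clamping place (x of drilled_panel in the frame of drill_jig between -0.115 and -0.083 m and y of drilled_panel in the frame of drill_jig between -0.018 and 0.012 m and z of drilled_panel in the frame of drill_jig below 0.018 m and angle between drilled_panel's own z axis and vertical below 0.1 rad), for 0.2 s.
3. with the bar still up, the pale panel is home in the clamping place (y of plain_panel in the frame of drill_jig above -0.006 m and x of plain_panel in the frame of drill_jig between -0.006 and 0.006 m and z of plain_panel in the frame of drill_jig below 0.018 m and angle between plain_panel's own z axis and vertical below 0.1 rad and value of joint clamp_bar above 0.3 rad), for 0.2 s.
At the end, for the whole second after the job is handed in: The clamp bar is shut (within 0.04 rad); the pale panel lies flat under it, home within 6 mm; the drilled panel lies flat in the front bay with its centre 83 to 115 mm in front of the middle of the clamping place (so that it is clear of the bar); both at rest (all of step 2 and y of plain_panel in the frame of drill_jig above -0.006 m and x of plain_panel in the frame of drill_jig between -0.006 and 0.006 m and z of plain_panel in the frame of drill_jig below 0.018 m and angle between plain_panel's own z axis and vertical below 0.1 rad and value of joint clamp_bar below 0.04 rad and linear speed of each of drilled_panel, plain_panel below 0.02 m/s); the robot touches nothing.
It fails at once if a bystander is moved by more than 20 mm (distance of any of finial, sanding_block, drill_chuck, screwdriver, pin_hammer, blank_1 from where it was at the start of the episode above 0.02 m).
It also fails if it takes over 69 s, if anything falls off the work surface, if the arm or the gripper's body presses on something with over 40 N, if the wrist force passes 120 N, or if a joint passes its speed limit or range.

## Robot

A 6-joint arm with a two-finger parallel gripper is mounted at the origin on a cart in front of the work surface, level with it; the furniture and walls round the work are solid. World frame = base frame: x ahead of the robot, y to its left, z up, the work surface at z = 0. Lengths are in m, angles in rad, forces in N, time in s.
With the tool pointing down it reaches from about 0.35 to 0.8 m from the base axis. Payload 7.3 kg.
Tool frame: the origin (TCP) lies on the centre line of the jaws, within the pads' length; the fingertips stand ahead of it and the grasp point (between the pads) lies 3 mm ahead of it (robot.finger_overhang is the z of the fingertips in the tool frame, in m); z points along the fingers, y is the line along which they close (so a half turn about z gives the same grasp; the last joint's range is limited). The gripper opens to 85 mm and grips with 20 to 120 N. Pads are 22 mm wide; open, the fingers measure 114 mm over their backs; the gripper's body (76 mm by 85 mm) begins 54 mm behind the grasp point. The pads swing forward as they close: fully open they stand 13 mm farther back than shut.
Start: joints at [1.154, 0.342, 1.524, -0, 1.275, -0.146], TCP at [0.14, 0.506, 0.214] pointing down, gripper open.
Joint ranges: [-2.53, 2.53], [-0.77, 2.02], [0.04, 2.7], [-1, 4.14], [0.28, 2.66], [-3.11, 3.11]. Speed limits (rad/s): [2.57, 2.57, 3.14, 3.14, 3.14, 3.14].

## Interface

Orientations are given as a rotation vector (axis times angle).
In Python, from station import robot gives the robot as it stands.
- The arm moves only by the tool jog_arm, never from a script. Its argument "series" is a list of rows, each a list of 7 numbers: the turn, a rotation vector about the tool's x, y, z in units of 90 degrees (1.0 is 90 degrees), then the shift along the tool's x, y, z in units of 0.12 m (1.0 is 0.12 m), then the gripper command: -1 is shut, 1 is fully open, values between are in proportion. A call has 1 to 5 rows; each row is the pose to reach, as a shift and turn from the pose commanded when the call began, along the tool's axes at that moment; what a row does not reach only later rows make up. A row lasts 1/10 s, in which the tool goes at most 50 mm and 8.59 degrees, less where a joint would pass 70% of its speed; a pose out of reach is approached as far as the arm can. A call with a number of a shift or a turn outside -1 to 1 is refused whole. A call with a gripper value outside its range is refused whole. The fingers move at their own pace and stop on an object; "force" is the grip in N (left out, the last holds). Time passes only in rows, so rows that repeat a pose let the fingers close. It gives the time, the measured TCP pose, the force, the opening and the grip force at its end, in the units of the state.
- robot.read_state(): the state, without advancing time (a new reading comes with each control period).
- robot.read_camera(name): name is "scene" or "top" or "wrist"; returns a dict with "img" (384x512x3 uint8, red, green, blue), "camera_matrix" (3x3 intrinsics, pixels), "R" (3x3) and "t" (3): a world point X has camera coordinates R X + t. Camera axes: x right, y down, z forward; pixel columns grow to the right and rows downward; lengths in m; the calibration is good to about 2 mm. A picture is of the moment at which its call begins. There is no depth.
- robot.job_done(): hands the job in; it is judged then, once.
Trained networks look in a picture, given as the dict that the camera call returned (one of the last four; its "shot" number tells which), for a name from the list of things; names that differ only in an ending like _2 or _b are one class to them, and where a whole thing is asked for, a point or a joint stands for the part that bears it (a point fixed in the world has none). Each returns a list of dicts, best first, with "score" (0 to 1); they miss things now and then, are a little off and sometimes report something else, mostly with a low value. They report only what shows in the picture. A call takes as long as a camera call.
- robot.recognise(name, picture): "bbox" ([left, top, width, height] in pixels, round what is visible of it).
- robot.silhouettes(name, picture): "region" (384x512 bool, what is visible of it) and "bbox" ([left, top, width, height] in pixels, round what is visible of it).
The state is a dict: "time": time; "q": joint angles; "qvel": joint speeds; "tau": joint torques, N m; "eef_pos": TCP position; "tool_rot": TCP orientation; "ft_force": force on the tool from outside, world axes, zero at the start; "torque": the same for the moment, N m; "grip_width": finger opening in m; "gripper_force": force on a finger pad.
Only numpy, scipy, OpenCV 4.12 (cv2) and the standard library are available. Lean on these libraries where they do the work, as an engineer would, in place of code of your own. Each camera call takes 0.05 s, during which the arm holds its last target. There are 200 camera calls.

## Working session

There is one attempt and no reset: what is moved stays moved. The work goes in short steps, Python scripts to look and compute and a tool call to move; the robot and the scene stay as the last step left them, time stands still between calls to the robot, and variables do not carry over. Pictures are saved under pics/ and viewed, at most 10 in all, crops included, and the job is handed in when it is done.

Besides the shell and the picture viewer there is one more tool, called after ">>>" as name([rows], argument=value, ...), one row to a line, values as JSON. jog_arm: Moves the arm, as the interface text tells. Its arguments: {"type":"object","properties":{"series":{"type":"array","items":{"type":"array","items":{"type":"number"}}},"force":{"type":"number"}},"required":["series"]}

```bash
mkdir -p pics; ls; python3 - <<'E'
from station import robot
import cv2
s=robot.read_state();print(s['time'],s['eef_pos'],s['tool_rot'],s['grip_width'],robot.finger_overhang)
for n in ['top','scene']:
    p=robot.read_camera(n);cv2.imwrite(f'pics/{n}0.png',p['img'][:,:,::-1]);print(n,p['camera_matrix'],p['R'],p['t'])
    for k in ['clamp_grip','drilled_panel','plain_panel','drill_jig']:
        r=robot.recognise(k,p);print(k,[(x['bbox'],round(x['score'],2)) for x in r[:2]])
E
```

```text
pics
0.0 [0.14023195 0.50546844 0.21322331] [-4.24013655e-01 -3.11242527e+00  2.37842141e-03] 0.08540407580490622 0.022
top [[425.74093685   0.         254.02821955]
 [  0.         425.74093685 192.23497215]
 [  0.           0.           1.        ]] [[-0.0196766  -0.99953668 -0.02322169]
 [-0.99510041  0.02182957 -0.09642946]
 [ 0.0968917   0.02121051 -0.9950689 ]] [0.17720401 0.55069376 1.20575674]
clamp_grip [([229.9, 184.6, 68.0, 27.5], 0.76)]
drilled_panel [([245.1, 186.9, 30.8, 23.1], 0.67)]
plain_panel [([286.1, 187.1, 27.4, 23.8], 0.94)]
drill_jig [([226.5, 173.8, 109.8, 75.6], 0.77)]
scene [[419.62140765   0.         253.11539119]
 [  0.         419.62140765 186.73402109]
 [  0.           0.           1.        ]] [[-5.97219129e-01 -8.02077765e-01  7.56275897e-04]
 [-5.88336548e-01  4.37428294e-01 -6.80085725e-01]
 [ 5.45150822e-01 -4.06605149e-01 -7.33132208e-01]] [0.43942671 0.32035014 1.34186198]
clamp_grip [([249.5, 176.0, 22.9, 38.3], 0.62)]
drilled_panel [([253.2, 210.9, -2.3, 0.5], 0.5)]
plain_panel [([288.2, 125.7, 52.8, 33.1], 0.51)]
drill_jig [([236.8, 175.8, 53.0, 58.0], 0.84)]
```

```bash
python3 - <<'E'
import cv2,numpy as np
a=cv2.imread('pics/top0.png')[150:270,190:360]
b=cv2.imread('pics/scene0.png')[90:290,190:400]
cv2.imwrite('pics/topc.png',cv2.resize(a,None,fx=4.7,fy=4.7,interpolation=cv2.INTER_CUBIC))
E
```

```text
(no output)
```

View pics/top0.png

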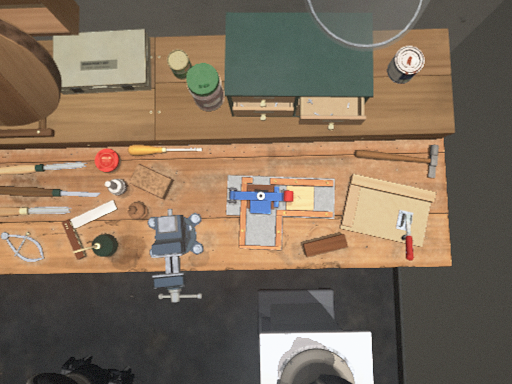

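View pics/topc.png

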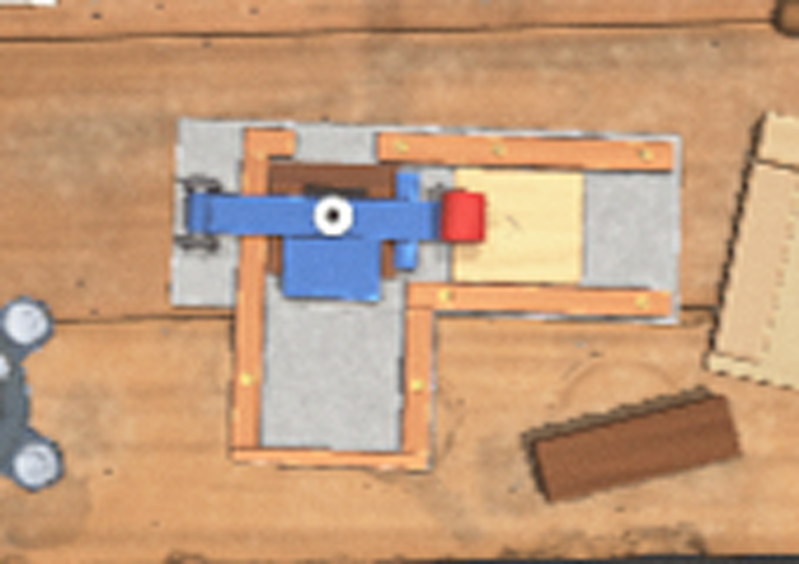

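View pics/scene0.png

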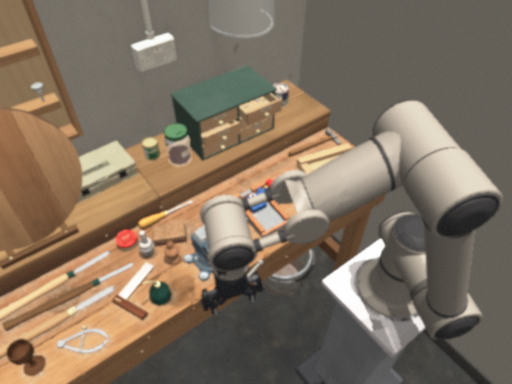

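The top view shows the jig nearly aligned with the robot axes: bush near pixel (261,196), grip near (288,196), pale panel near (300,198), the window at about (262,180). I'll fit the jig pose from these.

```bash
cat > h.py <<'E'
import numpy as np,cv2
from scipy.spatial.transform import Rotation as Ro
from scipy.optimize import least_squares
from station import robot
def proj(p,X):
    c=np.asarray(X)@p['R'].T+p['t'];u=c@p['camera_matrix'].T
    return u[:,:2]/u[:,2:]
def j2w(J,P):
    P=np.atleast_2d(P)/1000.;c,s=np.cos(J[2]),np.sin(J[2])
    return np.c_[J[0]+c*P[:,0]-s*P[:,1],J[1]+s*P[:,0]+c*P[:,1],P[:,2]]
def back(p,uv,z):
    d=p['R'].T@np.linalg.inv(p['camera_matrix'])@np.r_[uv,1];o=-p['R'].T@p['t']
    return o+d*(z-o[2])/d[2]
def w2j(J,X):
    c,s=np.cos(J[2]),np.sin(J[2]);d=np.asarray(X)[:2]-J[:2]
    return 1000*np.array([c*d[0]+s*d[1],-s*d[0]+c*d[1]])
E
python3 - <<'E'
from h import *
p=robot.read_camera('top')
P=np.array([[0,0,50],[37,26,30],[37,-26,30],[55,26,30],[55,-26,30],[62,-215,12],[0,-78,66]],float)
U=np.array([[333,215],[295,155],[378,160],[295,129],[379,134],[680,137],[463,217]])/4.7+[190,150]
f=lambda J:(proj(p,j2w(J,P))-U).ravel()
r=least_squares(f,[.5,-.05,0],loss='soft_l1');J=r.x;print(J,np.round(f(J).reshape(-1,2),1))
for uv in [(454,170),(584,170),(583,284),(454,283)]:
    print(w2j(J,back(p,np.array(uv)/4.7+[190,150],.024)))
for n,z in [((262,380),30),((403,380),30),((330,445),20)]:
    print(w2j(J,back(p,np.array(n)/4.7+[190,150],z/1000)))
print(j2w(J,[[0,-78,66],[46,0,12],[-95,0,12],[0,-208,12],[0,82,36]]))
s=robot.read_state();print(Ro.from_rotvec(s['tool_rot']).as_matrix())
E
```

```text
[ 0.54154469  0.14615362 -0.06495009] [[-0.   0.1]
 [-0.3  0.4]
 [-0.   0.1]
 [-0.  -0.2]
 [-0.  -0.6]
 [ 0.3 -0.1]
 [ 0.1  0.3]]
[ 33.65355297 -73.41849684]
[  37.07685008 -153.57412838]
[ -33.41919452 -155.19392022]
[-36.28740026 -76.07050143]
[-101.05739971   39.03841875]
[-97.17376464 -46.96882951]
[-138.81794      -4.12724404]
[[ 0.53648214  0.06831809  0.066     ]
 [ 0.58744769  0.14316802  0.012     ]
 [ 0.446745    0.15231954  0.012     ]
 [ 0.52804456 -0.06140781  0.012     ]
 [ 0.54686685  0.22798072  0.036     ]]
[[-9.63574368e-01  2.67440524e-01  6.20788822e-05]
 [ 2.67440527e-01  9.63574368e-01  4.96366286e-05]
 [-4.65427737e-05  6.44309920e-05 -9.99999997e-01]]
```

Fit residuals are under 0.6 px and the panel size and bay walls check out, so the jig is at (0.5415, 0.1462) with yaw −0.065. Next I plan the approach to the grip.

```bash
cat >> h.py <<'E'
J=np.array([0.5415,0.1462,-0.065])
def plan(wps,start=None):
    """wps: list of calls, each a list of rows (jig x,y,z mm of TCP, yaw of tool y from jig x deg, grip); prints rows"""
    s=robot.read_state()
    p,R=s['eef_pos'],Ro.from_rotvec(s['tool_rot'])
    if start is not None: p,R=pose(start)
    for call in wps:
        out=[]
        for w in call:
            q,Q=pose(w);t=(R.inv()*Q).as_rotvec()/(np.pi/2);d=R.inv().apply(q-p)/.12
            out.append([float(x) for x in np.round(np.r_[t,d,w[4]],3)+0.])
        print(out,'OK' if abs(np.array(out)).max()<=1 else 'TOO FAR'); p,R=q,Q
def pose(w):
    a=J[2]+np.radians(w[3]);y=np.array([np.cos(a),np.sin(a),0]);z=np.array([0,0,-1.]);x=np.cross(y,z)
    return j2w(J,w[:3])[0],Ro.from_matrix(np.c_[x,y,z])
def here():
    s=robot.read_state();R=Ro.from_rotvec(s['tool_rot']).as_matrix()
    print(round(s['time'],2),'jig',w2j(J,s['eef_pos']).round(1),round(s['eef_pos'][2]*1e3,1),'yaw',round(np.degrees(np.arctan2(R[1,1],R[0,1])-J[2]),2),'zaxis',R[:,2].round(3),'grip',round(s['grip_width'],4),round(float(np.max(s['gripper_force'])),1),'F',s['ft_force'].round(1))
E
python3 - <<'E'
from h import *
here()
W=[((.20,.42,.32),58),((.29,.335,.32),38),((.38,.25,.32),18),((.47,.16,.30),0),((.5365,.0683,.2),0)]
plan([[[*w2j(J,np.array(a)),a[2]*1000,y,1]] for a,y in W])
E
```

```text
0.55 jig [-423.6  332.9] 213.9 yaw 78.21 zaxis [ 0.  0. -1.] grip 0.0854 0.0 F [ 0.7 -1.  -0.3]
[[0.0, 0.0, 0.225, -0.67, -0.557, -0.884, 1.0]] OK
[[0.0, 0.0, 0.222, -1.022, -0.137, 0.0, 1.0]] TOO FAR
[[0.0, 0.0, 0.222, -1.008, 0.221, 0.0, 1.0]] TOO FAR
[[0.0, 0.0, 0.2, -0.912, 0.542, 0.167, 1.0]] OK
[[0.0, 0.0, 0.0, -0.727, 0.603, 0.833, 1.0]] OK
```

>>> jog_arm([
  [0,0,0.225,-0.67,-0.557,-0.884,1],
  [0,0,0.225,-0.67,-0.557,-0.884,1],
  [0,0,0.225,-0.67,-0.557,-0.884,1],
  [0,0,0.225,-0.67,-0.557,-0.884,1],
  [0,0,0.225,-0.67,-0.557,-0.884,1],
], force=50)

```text
time: 1.05
eef_pos: [0.2005, 0.4198, 0.3207]
tool_rot: [0.966, 2.989, 0.003]
ft_force: [0.8, -0.4, -0.9]
grip_width: 0.0852
gripper_force: 0.0
```

>>> jog_arm([
  [0,0,0.222,-1.0,-0.137,0,1],
  [0,0,0.222,-1.0,-0.137,0,1],
  [0,0,0.222,-1.0,-0.137,0,1],
  [0,0,0.222,-1.0,-0.137,0,1],
  [0,0,0.222,-1.0,-0.137,0,1],
])

```text
time: 1.55
eef_pos: [0.2872, 0.3369, 0.3189]
tool_rot: [-1.467, -2.777, 0.003]
ft_force: [-0.1, -0.3, 0.0]
grip_width: 0.0856
gripper_force: 0.0
```

>>> jog_arm([
  [0,0,0.222,-1.0,0.221,0,1],
  [0,0,0.222,-1.0,0.221,0,1],
  [0,0,0.222,-1.0,0.221,0,1],
  [0,0,0.222,-1.0,0.221,0,1],
  [0,0,0.222,-1.0,0.221,0,1],
])

```text
time: 2.05
eef_pos: [0.3765, 0.2533, 0.3194]
tool_rot: [-1.925, -2.481, 0.001]
ft_force: [-0.3, 0.3, -0.0]
grip_width: 0.0853
gripper_force: 0.0
```

>>> jog_arm([
  [0,0,0.2,-0.912,0.542,0.167,1],
  [0,0,0.2,-0.912,0.542,0.167,1],
  [0,0,0.2,-0.912,0.542,0.167,1],
  [0,0,0.2,-0.912,0.542,0.167,1],
  [0,0,0.2,-0.912,0.542,0.167,1],
])

```text
time: 2.55
eef_pos: [0.4664, 0.1636, 0.2996]
tool_rot: [-2.289, -2.15, 0.001]
ft_force: [-0.1, -0.1, 0.5]
grip_width: 0.0856
gripper_force: 0.0
```

>>> jog_arm([
  [0,0,0,-0.727,0.603,0.833,1],
  [0,0,0,-0.727,0.603,0.833,1],
  [0,0,0,-0.727,0.603,0.833,1],
  [0,0,0,-0.727,0.603,0.833,1],
  [0,0,0,-0.727,0.603,0.833,1],
])

```text
time: 3.05
eef_pos: [0.533, 0.072, 0.1997]
tool_rot: [-2.29, -2.149, 0.001]
ft_force: [0.1, 0.4, 0.1]
grip_width: 0.0854
gripper_force: 0.0
```

```bash
python3 - <<'E'
from h import *
here()
p=robot.read_camera('wrist')
r=robot.silhouettes('clamp_grip',p)
print([(x['bbox'],x['score']) for x in r[:2]], 'pred', proj(p,j2w(J,[[-15,-78,66],[15,-78,66],[0,-92,66],[0,-64,66],[0,0,50]])).round(1))
cv2.imwrite('pics/w1.png',p['img'][:,:,::-1])
plan([[[0,-78,115,0,1]],[[0,-78,69,0,1]],[[0,-78,69,0,-.4]]])
E
```

```text
3.05 jig [ -3.6 -74.6] 199.7 yaw 0.09 zaxis [-0.002  0.001 -1.   ] grip 0.0854 0.0 F [0.1 0.4 0.1]
[([196.2, 0.4, 90.1, 193.4], 0.81)] pred [[236.2 177.9]
 [268.8 178. ]
 [252.4 192.4]
 [252.6 163.1]
 [252.8  89.3]]
[[0.001, -0.001, 0.002, -0.033, 0.024, 0.72, 1.0]] OK
[[0.0, 0.0, 0.0, 0.0, 0.0, 0.383, 1.0]] OK
[[0.0, 0.0, 0.0, 0.0, 0.0, 0.0, -0.4]] OK
```

View pics/w1.png

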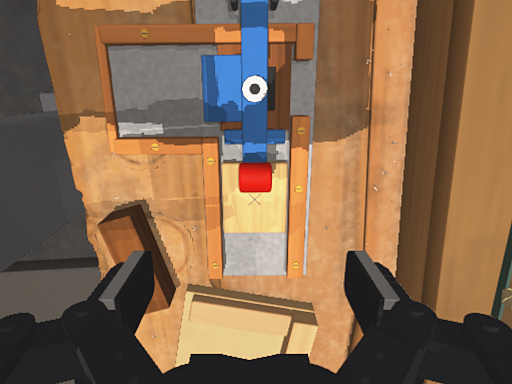

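The wrist view matches the prediction: grip at (255,177) and bush at (254,89), 2 px or less off (about 1–2 mm towards +x). Descending to pinch.

>>> jog_arm([
  [0,0,0,0,0.01,0.708,1],
  [0,0,0,0,0.01,0.708,1],
  [0,0,0,0,0.01,0.708,1],
])

```text
time: 3.45
eef_pos: [0.532, 0.072, 0.1125]
tool_rot: [-2.286, -2.147, 0.007]
ft_force: [0.3, 1.4, -0.0]
grip_width: 0.0852
gripper_force: 0.0
```

>>> jog_arm([
  [0,0,0,0,0,0.15,1],
  [0,0,0,0,0,0.3,1],
  [0,0,0,0,0,0.383,1],
  [0,0,0,0,0,0.383,1],
  [0,0,0,0,0,0.383,1],
])

```text
time: 3.95
eef_pos: [0.5359, 0.0708, 0.0707]
tool_rot: [2.291, 2.148, 0.003]
ft_force: [-0.1, -0.6, -0.1]
grip_width: 0.0854
gripper_force: 0.0
```

>>> jog_arm([
  [0,0,0,0,0,0,-1],
  [0,0,0,0,0,0,-1],
  [0,0,0,0,0,0,-1],
  [0,0,0,0,0,0,-1],
  [0,0,0,0,0,0,-1],
], force=50)

```text
time: 4.45
eef_pos: [0.535, 0.0703, 0.0691]
tool_rot: [2.293, 2.148, 0.0]
ft_force: [-0.3, 0.9, -0.1]
grip_width: 0.0126
gripper_force: 0.0
```

```bash
sed -i 's/^J=.*/J=np.array([0.5425,0.1462,-0.065])/' h.py; cat >> h.py <<'E'
def arc(th): a=th+.1853; return [0,82-162.8*np.cos(a),36+162.8*np.sin(a)+3,0,-1]
E
python3 - <<'E'
from h import *
here()
t=np.linspace(0,1.85,26)[1:]
plan([[arc(x) for x in t[i:i+5]] for i in range(0,25,5)],start=arc(0))
E
```

```text
4.45 jig [ -2.5 -76.2] 69.1 yaw -0.0 zaxis [ 0.  0. -1.] grip 0.0126 0.0 F [-0.3  0.9 -0.1]
[[0.0, 0.0, 0.0, 0.022, 0.0, -0.098, -1.0], [0.0, 0.0, 0.0, 0.051, 0.0, -0.194, -1.0], [0.0, 0.0, 0.0, 0.088, 0.0, -0.287, -1.0], [0.0, 0.0, 0.0, 0.131, 0.0, -0.378, -1.0], [0.0, 0.0, 0.0, 0.181, 0.0, -0.465, -1.0]] OK
[[0.0, 0.0, 0.0, 0.056, 0.0, -0.083, -1.0], [0.0, 0.0, 0.0, 0.118, 0.0, -0.162, -1.0], [0.0, 0.0, 0.0, 0.186, 0.0, -0.236, -1.0], [0.0, 0.0, 0.0, 0.259, 0.0, -0.305, -1.0], [0.0, 0.0, 0.0, 0.337, 0.0, -0.368, -1.0]] OK
[[0.0, 0.0, 0.0, 0.082, 0.0, -0.057, -1.0], [0.0, 0.0, 0.0, 0.169, 0.0, -0.109, -1.0], [0.0, 0.0, 0.0, 0.259, 0.0, -0.153, -1.0], [0.0, 0.0, 0.0, 0.352, 0.0, -0.191, -1.0], [0.0, 0.0, 0.0, 0.447, 0.0, -0.222, -1.0]] OK
[[0.0, 0.0, 0.0, 0.098, 0.0, -0.024, -1.0], [0.0, 0.0, 0.0, 0.197, 0.0, -0.04, -1.0], [0.0, 0.0, 0.0, 0.297, 0.0, -0.049, -1.0], [0.0, 0.0, 0.0, 0.397, 0.0, -0.051, -1.0], [0.0, 0.0, 0.0, 0.497, 0.0, -0.045, -1.0]] OK
[[0.0, 0.0, 0.0, 0.1, 0.0, 0.013, -1.0], [0.0, 0.0, 0.0, 0.198, 0.0, 0.034, -1.0], [0.0, 0.0, 0.0, 0.294, 0.0, 0.061, -1.0], [0.0, 0.0, 0.0, 0.388, 0.0, 0.096, -1.0], [0.0, 0.0, 0.0, 0.48, 0.0, 0.138, -1.0]] OK
```

```bash
python3 - <<'E'
from h import *
p=robot.read_camera('wrist');q=robot.read_camera('top')
here()
a=cv2.resize(q['img'][150:270,190:360],None,fx=2.2,fy=2.2);
c=np.zeros((384+264,512,3),np.uint8);c[:384]=p['img'];c[384:384+a.shape[0],:a.shape[1]]=a
c=cv2.resize(c,None,fx=.92,fy=.92);cv2.imwrite('pics/w2.png',c[:,:,::-1])
E
```

```text
4.55 jig [ -2.6 -76.2] 69.0 yaw -0.01 zaxis [-0.  0. -1.] grip -0.0001 0.0 F [-0.3 -0.1  0.3]
```

View pics/w2.png

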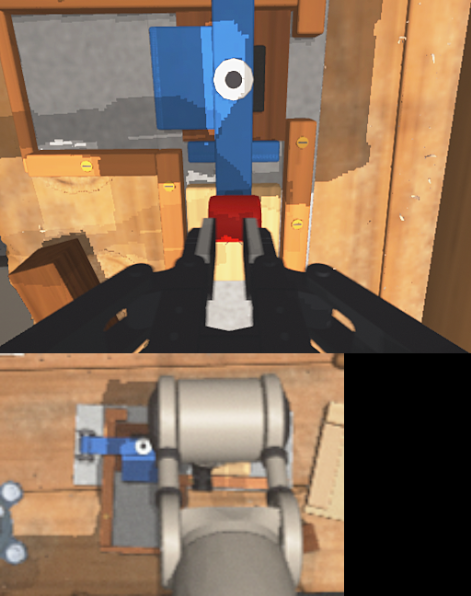

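Fingers closed to 0 without catching; the picture shows them at (225,245) beside or above the red grip at (235,215). Checking where the geometry says they are.

```bash
python3 - <<'E'
from h import *
p=robot.read_camera('wrist');s=robot.read_state();R=Ro.from_rotvec(s['tool_rot']).as_matrix();o=np.array(s['eef_pos'])
print('TCP, grasp, tip px',proj(p,np.array([o,o+.003*R[:,2],o+.022*R[:,2]])).round(0)*.92)
print('campos in tool',R.T@(-p['R'].T@p['t']-o), R.T@p['R'][2])
print('grip pred',proj(p,j2w(J,[[-15,-78,66],[15,-78,66],[0,-92,66],[0,-64,66],[0,-78,80],[0,0,50]]))*.92)
r=robot.silhouettes('clamp_grip',p)
hsv=cv2.cvtColor(p['img'],cv2.COLOR_RGB2HSV);m=((hsv[...,0]<8)|(hsv[...,0]>172))&(hsv[...,1]>180)&(hsv[...,2]>90)
ys,xs=np.nonzero(m);print('red',xs.min()*.92,xs.max()*.92,ys.min()*.92,ys.max()*.92)
cv2.imwrite('pics/w3.png',cv2.resize(p['img'][180:330,160:360],None,fx=3,fy=3)[:,:,::-1])
E
```

```text
TCP, grasp, tip px [[228.16 218.96]
 [228.16 216.2 ]
 [228.16 203.32]]
campos in tool [ 0.07581491  0.00021363 -0.15900459] [-2.99988033e-01  6.52232382e-04  9.53942742e-01]
grip pred [[207.2214772  219.16667734]
 [258.24553213 219.15110122]
 [232.64758834 240.35106769]
 [232.82597274 196.94201202]
 [233.06076303 230.39766222]
 [232.89391486  80.06406649]]
red 208.84 260.36 195.96 241.04000000000002
```

View pics/w3.png

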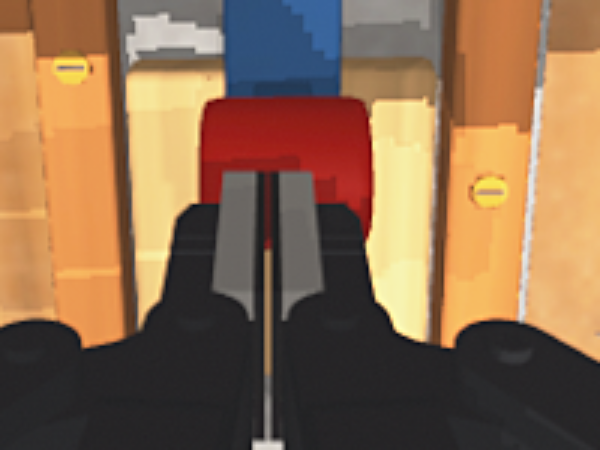

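Both the finger scale (85 mm gap = 194 px) and the row of the tips say the fingertips are really at z ≈ 90 mm, above the barrel (top at 80). That is about 40 mm shorter than stated. I'll test this by opening, lowering 20 mm and closing while watching the force.

>>> jog_arm([
  [0,0,0,0,0,0,1],
  [0,0,0,0,0,0,1],
  [0,0,0,0,0,0,1],
  [0,0,0,0,0,0,1],
  [0,0,0,0,0,0,1],
])

```text
time: 5.15
eef_pos: [0.535, 0.0704, 0.069]
tool_rot: [-2.292, -2.148, -0.0]
ft_force: [0.8, 0.6, 0.2]
grip_width: 0.0726
gripper_force: 0.0
```

>>> jog_arm([
  [0,0,0,-0.015,0.02,0.05,1],
  [0,0,0,-0.015,0.02,0.1,1],
  [0,0,0,-0.015,0.02,0.15,1],
  [0,0,0,-0.015,0.02,0.17,1],
  [0,0,0,-0.015,0.02,0.17,1],
])

```text
time: 5.65
eef_pos: [0.5368, 0.0685, 0.048]
tool_rot: [-2.292, -2.147, 0.001]
ft_force: [-0.4, -0.3, -0.2]
grip_width: 0.0852
gripper_force: 0.0
```

>>> jog_arm([
  [0,0,0,0,0,0,-1],
  [0,0,0,0,0,0,-1],
  [0,0,0,0,0,0,-1],
  [0,0,0,0,0,0,-1],
  [0,0,0,0,0,0,-1],
], force=30)

```text
time: 6.15
eef_pos: [0.538, 0.0684, 0.0492]
tool_rot: [2.291, 2.147, 0.002]
ft_force: [2.2, -0.2, 1.2]
grip_width: 0.0289
gripper_force: 33.9
```

```bash
python3 - <<'E'
from h import *
here()
p=robot.read_camera('wrist');q=robot.read_camera('scene');here()
c=np.zeros((640,600,3),np.uint8);c[:320,:400]=cv2.resize(p['img'][150:310,160:360],None,fx=2,fy=2)
a=cv2.resize(q['img'][140:260,180:330],None,fx=2.3,fy=2.3);c[320:320+a.shape[0],:a.shape[1]]=a
cv2.imwrite('pics/w4.png',c[:600,:,::-1])
E
```

```text
6.15 jig [  0.6 -77.9] 49.2 yaw 0.02 zaxis [ 0.002 -0.    -1.   ] grip 0.0289 33.9 F [ 2.2 -0.2  1.2]
6.25 jig [  0.6 -77.9] 49.1 yaw 0.01 zaxis [ 0.002 -0.    -1.   ] grip 0.0291 34.0 F [ 2.4 -0.   2.8]
```

View pics/w4.png

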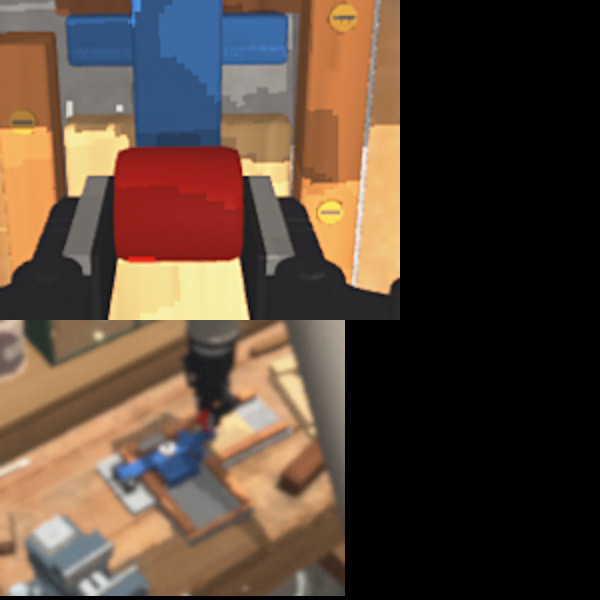

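It caught the barrel (29 mm, 34 N), but only its upper part, which confirms the fingertips sit about 44 mm higher than stated. I'll regrip 20 mm lower.

>>> jog_arm([
  [0,0,0,0,0,0,0.2],
  [0,0,0,0,0,0,0.2],
  [0,0,0,0,0,0.06,0.2],
  [0,0,0,0,0,0.12,0.2],
  [0,0,0,0,0,0.175,0.2],
])

```text
time: 6.75
eef_pos: [0.5368, 0.0685, 0.0266]
tool_rot: [-2.292, -2.147, 0.001]
ft_force: [0.4, 1.0, -0.7]
grip_width: 0.0509
gripper_force: 0.0
```

>>> jog_arm([
  [0,0,0,0,0,0,0.2],
  [0,0,0,0,0,0,-1],
  [0,0,0,0,0,0,-1],
  [0,0,0,0,0,0,-1],
  [0,0,0,0,0,0,-1],
], force=40)

```text
time: 7.25
eef_pos: [0.538, 0.0684, 0.0279]
tool_rot: [2.291, 2.148, 0.002]
ft_force: [3.9, -0.6, -2.9]
grip_width: 0.0297
gripper_force: 42.4
```

```bash
python3 - <<'E'
from h import *
here()
p=robot.read_camera('wrist')
# pad tip edge rows
c=p['img'][150:330,140:370];cv2.imwrite('pics/w5.png',cv2.resize(c,None,fx=2,fy=2)[:,:,::-1])
s=robot.read_state();R=Ro.from_rotvec(s['tool_rot']).as_matrix();o=np.array(s['eef_pos'])
for z in (-.03,-.02,-.01): print(z,proj(p,np.array([o+R@[.011,-.015,z],o+R@[.011,.015,z],o+R@[0,.015,z]])).round(0).tolist())
E
```

```text
7.25 jig [  0.6 -77.9] 27.9 yaw 0.02 zaxis [ 0.002 -0.    -1.   ] grip 0.0297 42.4 F [ 3.9 -0.6 -2.9]
-0.03 [[213.0, 245.0], [283.0, 244.0], [282.0, 267.0]]
-0.02 [[216.0, 235.0], [281.0, 235.0], [280.0, 256.0]]
-0.01 [[218.0, 226.0], [279.0, 226.0], [278.0, 246.0]]
```

View pics/w5.png

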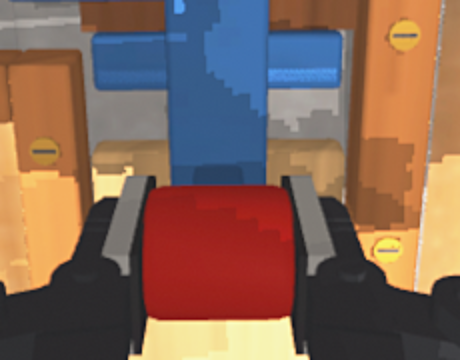

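The pads now sit across the barrel's centre, with tips at z ≈ 50. Swinging up along the arc.

>>> jog_arm([
  [0,0,0,0.022,0,-0.098,-1],
  [0,0,0,0.051,0,-0.194,-1],
  [0,0,0,0.088,0,-0.287,-1],
  [0,0,0,0.131,0,-0.378,-1],
  [0,0,0,0.181,0,-0.465,-1],
])

```text
time: 7.8
eef_pos: [0.5392, 0.0899, 0.0837]
tool_rot: [2.291, 2.148, 0.0]
ft_force: [5.8, 0.3, -6.4]
grip_width: 0.0301
gripper_force: 40.0
```

>>> jog_arm([
  [0,0,0,0.056,0,-0.083,-1],
  [0,0,0,0.118,0,-0.162,-1],
  [0,0,0,0.186,0,-0.236,-1],
  [0,0,0,0.259,0,-0.305,-1],
  [0,0,0,0.337,0,-0.368,-1],
])

```text
time: 8.3
eef_pos: [0.5414, 0.1297, 0.1277]
tool_rot: [2.291, 2.147, -0.002]
ft_force: [4.4, -3.5, -6.4]
grip_width: 0.0296
gripper_force: 39.9
```

Going well: the forces match the 2–4 N hinge. Continuing.

>>> jog_arm([
  [0,0,0,0.082,0,-0.057,-1],
  [0,0,0,0.169,0,-0.109,-1],
  [0,0,0,0.259,0,-0.153,-1],
  [0,0,0,0.352,0,-0.191,-1],
  [0,0,0,0.447,0,-0.222,-1],
])

```text
time: 8.8
eef_pos: [0.5444, 0.1828, 0.1544]
tool_rot: [2.291, 2.147, -0.004]
ft_force: [1.4, -4.1, -3.1]
grip_width: 0.0296
gripper_force: 39.8
```

>>> jog_arm([
  [0,0,0,0.098,0,-0.024,-1],
  [0,0,0,0.197,0,-0.04,-1],
  [0,0,0,0.297,0,-0.049,-1],
  [0,0,0,0.397,0,-0.051,-1],
  [0,0,0,0.497,0,-0.045,-1],
])

```text
time: 9.3
eef_pos: [0.5478, 0.2425, 0.1603]
tool_rot: [2.292, 2.147, -0.005]
ft_force: [-1.3, -4.0, 2.9]
grip_width: 0.0291
gripper_force: 41.2
```

>>> jog_arm([
  [0,0,0,0.1,0,0.013,-1],
  [0,0,0,0.198,0,0.034,-1],
  [0,0,0,0.294,0,0.061,-1],
  [0,0,0,0.388,0,0.096,-1],
  [0,0,0,0.48,0,0.138,-1],
])

```text
time: 9.8
eef_pos: [0.5511, 0.3011, 0.1439]
tool_rot: [-2.292, -2.148, 0.003]
ft_force: [-4.5, -2.4, 5.1]
grip_width: 0.0295
gripper_force: 44.6
```

>>> jog_arm([
  [0,0,0,0,0,0,-1],
])

```text
time: 9.9
eef_pos: [0.5512, 0.3024, 0.1432]
tool_rot: [-2.29, -2.148, 0.001]
ft_force: [-2.5, 2.4, 3.4]
grip_width: 0.0295
gripper_force: 44.5
```

```bash
python3 - <<'E'
from h import *
here();print(arc(1.85),arc(1.8))
E
```

```text
9.9 jig [ -1.4 156.5] 143.2 yaw 0.07 zaxis [-0.002  0.001 -1.   ] grip 0.0295 44.5 F [-2.5  2.4  3.4]
[0, np.float64(154.93100051437733), np.float64(184.55036641648104), 0, -1] [0, np.float64(147.56536935406126), np.float64(188.0134971788312), 0, -1]
```

>>> jog_arm([
  [0,0,0,0,0,0,0.3],
  [0,0,0,0,0,0,0.3],
  [0,0,0,0,0,-0.25,0.3],
  [0,0,0,0,0,-0.5,0.3],
  [0,0,0,0,0,-0.72,0.3],
])

```text
time: 10.4
eef_pos: [0.5526, 0.3005, 0.2309]
tool_rot: [2.293, 2.147, 0.001]
ft_force: [-0.1, 0.2, 0.4]
grip_width: 0.0554
gripper_force: 0.0
```

>>> jog_arm([
  [0,0,0,-0.3,0.2,0,-1],
  [0,0,0,-0.6,0.4,0,-1],
  [0,0,0,-1,0.485,0,-1],
  [0,0,0,-1,0.485,0,-1],
  [0,0,0,-1,0.485,0,-1],
])

```text
time: 10.9
eef_pos: [0.6029, 0.176, 0.2295]
tool_rot: [-2.296, -2.144, -0.0]
ft_force: [1.1, 0.5, 0.1]
grip_width: 0.0001
gripper_force: 0.0
```

>>> jog_arm([
  [0,0,0,-0.304,0,0,-1],
  [0,0,0,-0.304,0,0.3,-1],
  [0,0,0,-0.304,0,0.7,-1],
  [0,0,0,-0.304,0,1,-1],
  [0,0,0,-0.304,0,1,-1],
])

```text
time: 11.4
eef_pos: [0.5964, 0.142, 0.1043]
tool_rot: [-2.286, -2.145, 0.013]
ft_force: [-0.0, 0.1, 0.5]
grip_width: -0.0
gripper_force: 0.0
```

>>> jog_arm([
  [0,0,0,0,0,0.25,-1],
  [0,0,0,0,0,0.5,-1],
  [0,0,0,0,0,0.6,-1],
  [0,0,0,0,0,0.6,-1],
])

```text
time: 11.8
eef_pos: [0.6, 0.1418, 0.0374]
tool_rot: [-2.291, -2.148, 0.001]
ft_force: [-0.4, 0.1, 0.5]
grip_width: -0.0001
gripper_force: 0.0
```

```bash
python3 - <<'E'
from h import *
here()
p=robot.read_camera('wrist');cv2.imwrite('pics/w6.png',p['img'][:,:,::-1])
E
```

```text
11.8 jig [57.7 -0.7] 37.4 yaw 0.05 zaxis [-0.001  0.    -1.   ] grip -0.0001 0.0 F [-0.4  0.1  0.5]
```

View pics/w6.png

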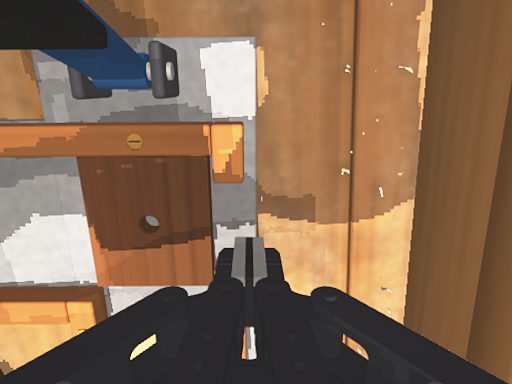

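The view shows the bar well up, the dark panel's far edge at column 211 and the shut fingertips at (248,245) in line with the window. Lowering with a force check.

>>> jog_arm([
  [0,0,0,0,0,0.15,-1],
  [0,0,0,0,0,0.25,-1],
  [0,0,0,0,0,0.3,-1],
  [0,0,0,0,0,0.32,-1],
  [0,0,0,0,0,0.335,-1],
])

```text
time: 12.35
eef_pos: [0.6007, 0.1411, -0.0022]
tool_rot: [2.292, 2.148, 0.001]
ft_force: [0.9, 0.2, 0.2]
grip_width: 0.0001
gripper_force: 0.0
```

>>> jog_arm([
  [0,0,0,0,0,0.01,-1],
  [0,0,0,0,0,0.02,-1],
  [0,0,0,0,0,0.02,-1],
])

```text
time: 12.65
eef_pos: [0.6004, 0.1411, -0.005]
tool_rot: [2.292, 2.148, 0.0]
ft_force: [0.6, 0.0, 0.9]
grip_width: 0.0002
gripper_force: 0.0
```

>>> jog_arm([
  [0,0,0,0,-0.08,0,-1],
  [0,0,0,0,-0.16,0,-1],
  [0,0,0,0,-0.22,0,-1],
  [0,0,0,0,-0.28,0,-1],
  [0,0,0,0,-0.34,0,-1],
])

```text
time: 13.15
eef_pos: [0.5589, 0.1438, -0.005]
tool_rot: [2.292, 2.148, 0.0]
ft_force: [1.2, -0.5, 0.3]
grip_width: -0.0
gripper_force: 0.3
```

```bash
cat >> h.py <<'E'
def panel(p,name,dark):
    r=robot.silhouettes(name,p)
    for x in r[:2]:
        m=x['region'].astype(np.uint8);(c,s,a)=cv2.minAreaRect(np.argwhere(m)[:,::-1].astype(np.float32))
        P=np.array([w2j(J,back(p,u,.024)) for u in cv2.boxPoints((c,s,a))])
        print(name,round(x['score'],2),'centre',P.mean(0).round(1),'corners',P.round(0).tolist())
E
python3 - <<'E'
from h import *
here()
p=robot.read_camera('wrist');panel(p,'drilled_panel',1)
q=robot.read_camera('top');panel(q,'drilled_panel',1)
E
```

```text
13.15 jig [16.5 -1.3] -5.0 yaw 0.01 zaxis [ 0.  0. -1.] grip -0.0 0.3 F [ 1.2 -0.5  0.3]
drilled_panel 0.93 centre [-33.8   1.6] corners [[-66.0, 40.0], [4.0, 42.0], [4.0, -36.0], [-78.0, -39.0]]
drilled_panel 0.49 centre [-21.1  -1.3] corners [[-10.0, 38.0], [-3.0, -38.0], [-32.0, -41.0], [-39.0, 35.0]]
```

The panel moves with the finger (far edge at x ≈ +4). Pushing on to centre ≈ −98.

>>> jog_arm([
  [0,0,0,0,-0.08,0,-1],
  [0,0,0,0,-0.16,0,-1],
  [0,0,0,0,-0.24,0,-1],
  [0,0,0,0,-0.32,0,-1],
  [0,0,0,0,-0.4,0,-1],
])

```text
time: 13.85
eef_pos: [0.5107, 0.1469, -0.0051]
tool_rot: [-2.292, -2.148, 0.0]
ft_force: [1.3, 0.1, 0.4]
grip_width: 0.0001
gripper_force: 0.4
```

>>> jog_arm([
  [0,0,0,0,-0.06,0,-1],
  [0,0,0,0,-0.11,0,-1],
  [0,0,0,0,-0.15,0,-1],
  [0,0,0,0,-0.15,0,-1],
])

```text
time: 14.25
eef_pos: [0.4929, 0.148, -0.0052]
tool_rot: [-2.292, -2.148, 0.001]
ft_force: [-0.6, 0.0, -0.1]
grip_width: 0.0001
gripper_force: 0.0
```

```bash
python3 - <<'E'
from h import *
here()
p=robot.read_camera('wrist');panel(p,'drilled_panel',1)
E
```

```text
14.25 jig [-49.6  -1.4] -5.2 yaw 0.01 zaxis [-0.001 -0.    -1.   ] grip 0.0001 0.0 F [-0.6  0.  -0.1]
drilled_panel 0.59 centre [-95.9   8.2] corners [[-133.0, 39.0], [-65.0, 52.0], [-53.0, -20.0], [-133.0, -39.0]]
```

>>> jog_arm([
  [0,0,0,0,0.02,-0.15,-1],
  [0,0,0,0,0.02,-0.35,-1],
  [0,0,0,0,0.02,-0.55,-1],
  [0,0,0,0,0.02,-0.55,-1],
])

```text
time: 14.75
eef_pos: [0.4985, 0.1481, 0.0637]
tool_rot: [2.29, 2.146, 0.008]
ft_force: [0.5, -0.2, -0.4]
grip_width: -0.0001
gripper_force: 0.0
```

>>> jog_arm([
  [0,0,0,-0.35,0.2,0,-1],
  [0,0,0,-0.7,0.395,0,-1],
  [0,0,0,-1,0.395,0,-1],
  [0,0,0,-1,0.395,0,-1],
])

```text
time: 15.15
eef_pos: [0.5356, 0.0211, 0.0599]
tool_rot: [-2.297, -2.143, 0.002]
ft_force: [-0.4, 1.8, 0.1]
grip_width: -0.0003
gripper_force: 0.0
```

>>> jog_arm([
  [0,0,0,-0.3,0,0,-1],
  [0,0,0,-0.47,0,0,-1],
  [0,0,0,-0.47,0,0,-1],
  [0,0,0,-0.47,0,0.2,-1],
  [0,0,0,-0.47,0,0.2,-1],
])

```text
time: 15.65
eef_pos: [0.5299, -0.0299, 0.0344]
tool_rot: [-2.289, -2.145, 0.004]
ft_force: [-0.6, 1.5, 0.6]
grip_width: -0.0005
gripper_force: 0.0
```

```bash
python3 - <<'E'
from h import *
here()
p=robot.read_camera('wrist');panel(p,'drilled_panel',1);panel(p,'plain_panel',1)
q=robot.read_camera('top');panel(q,'drilled_panel',1)
E
```

```text
15.65 jig [  -1.2 -176.5] 34.4 yaw 0.01 zaxis [-0.005  0.002 -1.   ] grip -0.0005 0.0 F [-0.6  1.5  0.6]
plain_panel 0.71 centre [   0.9 -113.2] corners [[-38.0, -153.0], [-33.0, -74.0], [35.0, -74.0], [40.0, -153.0]]
drilled_panel 0.82 centre [-98.9   1.2] corners [[-134.0, 42.0], [-64.0, 43.0], [-64.0, -40.0], [-134.0, -40.0]]
drilled_panel 0.69 centre [ 10.7 425.6] corners [[20.0, 463.0], [47.0, 415.0], [1.0, 388.0], [-26.0, 436.0]]
```

Drilled panel centre is at (−99, +1), as wanted; the pale panel's right edge is at y −153. Lowering behind it and pushing.

>>> jog_arm([
  [0,0,0,0,0.01,0.15,-1],
  [0,0,0,0,0.01,0.25,-1],
  [0,0,0,0,0.01,0.32,-1],
  [0,0,0,0,0.01,0.34,-1],
  [0,0,0,0,0.01,0.34,-1],
])

```text
time: 16.4
eef_pos: [0.533, -0.0313, -0.0041]
tool_rot: [-2.292, -2.148, 0.0]
ft_force: [0.4, 0.3, -1.1]
grip_width: -0.0001
gripper_force: 0.0
```

>>> jog_arm([
  [0,0,0,0.06,0,0,-1],
  [0,0,0,0.12,0,0,-1],
  [0,0,0,0.2,0,0,-1],
  [0,0,0,0.3,0,0,-1],
  [0,0,0,0.4,0,0,-1],
])

```text
time: 16.9
eef_pos: [0.5365, 0.0177, -0.0037]
tool_rot: [2.292, 2.148, 0.001]
ft_force: [0.0, -1.1, 0.3]
grip_width: 0.0
gripper_force: 0.6
```

>>> jog_arm([
  [0,0,0,0.1,0,0,-1],
  [0,0,0,0.2,0,0,-1],
  [0,0,0,0.3,0,0,-1],
  [0,0,0,0.4,0,0,-1],
  [0,0,0,0.5,0,0,-1],
])

```text
time: 17.4
eef_pos: [0.5402, 0.0775, -0.0039]
tool_rot: [-2.292, -2.148, -0.0]
ft_force: [-0.2, -2.1, 0.8]
grip_width: 0.0003
gripper_force: 0.6
```

>>> jog_arm([
  [0,0,0,0.04,0,0,-1],
  [0,0,0,0.08,0,0,-1],
  [0,0,0,0.1,0,0,-1],
  [0,0,0,0.12,0,0,-1],
  [0,0,0,0.12,0,0,-1],
])

```text
time: 17.9
eef_pos: [0.5411, 0.0909, -0.004]
tool_rot: [-2.293, -2.148, -0.0]
ft_force: [0.3, 0.5, -0.6]
grip_width: -0.0002
gripper_force: 0.0
```

```bash
python3 - <<'E'
from h import *
here()
p=robot.read_camera('wrist');panel(p,'plain_panel',1)
E
```

```text
17.9 jig [  2.2 -55.3] -4.0 yaw -0.01 zaxis [-0.  0. -1.] grip -0.0002 0.0 F [ 0.3  0.5 -0.6]
plain_panel 0.64 centre [ 0.8 -4.8] corners [[-33.0, 34.0], [35.0, 34.0], [41.0, -44.0], [-40.0, -44.0]]
```

>>> jog_arm([
  [0,0,0,0.015,0,0,-1],
  [0,0,0,0.03,0,0,-1],
  [0,0,0,0.04,0,0,-1],
  [0,0,0,0.045,0,0,-1],
])

```text
time: 18.4
eef_pos: [0.5414, 0.0963, -0.004]
tool_rot: [-2.292, -2.148, 0.0]
ft_force: [-0.3, -0.5, -0.6]
grip_width: 0.0003
gripper_force: 0.3
```

>>> jog_arm([
  [0,0,0,0.01,0,0,-1],
  [0,0,0,0.015,0,0,-1],
])

```text
time: 18.6
eef_pos: [0.542, 0.0975, -0.0038]
tool_rot: [2.291, 2.148, 0.0]
ft_force: [2.6, -6.5, -0.2]
grip_width: 0.0001
gripper_force: 3.1
```

```bash
python3 - <<'E'
from h import *
here()
p=robot.read_camera('wrist');panel(p,'plain_panel',1)
E
```

```text
18.6 jig [  2.7 -48.7] -3.8 yaw 0.02 zaxis [ 0.001 -0.001 -1.   ] grip 0.0001 3.1 F [ 2.6 -6.5 -0.2]
plain_panel 0.82 centre [0.8 1.8] corners [[-33.0, 41.0], [35.0, 41.0], [41.0, -38.0], [-40.0, -37.0]]
```

It is home: 6.5 N against the stop, centre y ≈ +1. Backing off, then returning to the grip.

>>> jog_arm([
  [0,0,0,-0.06,-0.03,0,-1],
  [0,0,0,-0.06,-0.03,-0.25,-1],
  [0,0,0,-0.06,-0.03,-0.6,-1],
  [0,0,0,-0.06,-0.03,-1,-1],
  [0,0,0,-0.06,-0.03,-1,-1],
])

```text
time: 19.2
eef_pos: [0.541, 0.0913, 0.1224]
tool_rot: [2.287, 2.143, 0.015]
ft_force: [0.6, -0.2, -0.1]
grip_width: -0.0
gripper_force: 0.0
```

>>> jog_arm([
  [0,0,0,0,0,-0.4,0.3],
  [0,0,0,0,0,-0.8,0.3],
  [0,0,0,0,0,-1,0.3],
  [0,0,0,0,0,-1,0.3],
])

```text
time: 19.6
eef_pos: [0.5389, 0.0912, 0.2396]
tool_rot: [2.289, 2.145, 0.009]
ft_force: [0.3, 0.5, 1.2]
grip_width: 0.0559
gripper_force: 0.0
```

>>> jog_arm([
  [0,0,0,0.35,0,0,0.3],
  [0,0,0,0.7,0,0,0.3],
  [0,0,0,1,0,0,0.3],
  [0,0,0,1,0,0,0.3],
])

```text
time: 20.0
eef_pos: [0.5441, 0.2145, 0.2338]
tool_rot: [-2.286, -2.151, 0.002]
ft_force: [-0.2, -0.5, -0.4]
grip_width: 0.0557
gripper_force: 0.0
```

>>> jog_arm([
  [0,0,0,0.35,0,0,0.3],
  [0,0,0,0.7,0,0,0.3],
  [0,0,0,0.76,0,0,0.3],
  [0,0,0,0.76,0,0,0.3],
  [0,0,0,0.76,0,0,0.3],
])

```text
time: 20.5
eef_pos: [0.551, 0.3004, 0.2352]
tool_rot: [-2.293, -2.147, 0.003]
ft_force: [0.5, -0.2, 0.4]
grip_width: 0.0553
gripper_force: 0.0
```

```bash
python3 - <<'E'
from h import *
here()
p=robot.read_camera('wrist')
hsv=cv2.cvtColor(p['img'],cv2.COLOR_RGB2HSV);m=((hsv[...,0]<5)|(hsv[...,0]>174))&(hsv[...,1]>200)&(hsv[...,2]>80)
ys,xs=np.nonzero(m);print('red',xs.min(),xs.max(),ys.min(),ys.max(),len(xs))
a=1.855+.1853
print('pred',proj(p,j2w(J,[[x-1,82-162.8*np.cos(a)+dy,36+162.8*np.sin(a)] for x,dy in ((-15,0),(15,0),(0,-14),(0,14))])).round(0).tolist())
s=robot.read_state();plan([[[-1.2,156.5,143.2,0,.3]]])
q=robot.read_camera('top');panel(q,'plain_panel',1);panel(q,'drilled_panel',1)
E
```

```text
20.5 jig [ -1.5 154.4] 235.2 yaw -0.03 zaxis [-0.002 -0.001 -1.   ] grip 0.0553 0.0 F [ 0.5 -0.2  0.4]
red 227 271 196 235 1665
pred [[227.0, 202.0], [271.0, 202.0], [249.0, 220.0], [249.0, 182.0]]
[[-0.001, 0.001, -0.001, 0.02, 0.002, 0.77, 0.3]] OK
plain_panel 0.97 centre [-0.5 -0.7] corners [[-35.0, 41.0], [35.0, 40.0], [34.0, -43.0], [-36.0, -42.0]]
plain_panel 0.18 centre [-100.6    1. ] corners [[-68.0, 43.0], [-64.0, -38.0], [-133.0, -41.0], [-137.0, 40.0]]
drilled_panel 0.56 centre [-99.7   1.5] corners [[-136.0, 44.0], [-63.0, 44.0], [-63.0, -41.0], [-137.0, -40.0]]
```

>>> jog_arm([
  [0,0,0,0.02,0,0.3,0.3],
  [0,0,0,0.02,0,0.55,0.3],
  [0,0,0,0.02,0,0.7,0.3],
  [0,0,0,0.02,0,0.76,0.3],
  [0,0,0,0.02,0,0.76,0.3],
])

```text
time: 21.2
eef_pos: [0.5513, 0.3035, 0.1444]
tool_rot: [-2.293, -2.147, 0.002]
ft_force: [0.1, 0.0, -0.1]
grip_width: 0.0555
gripper_force: 0.0
```

>>> jog_arm([
  [0,0,0,0,0,0,-1],
  [0,0,0,0,0,0,-1],
  [0,0,0,0,0,0,-1],
  [0,0,0,0,0,0,-1],
  [0,0,0,0,0,0,-1],
], force=40)

```text
time: 21.7
eef_pos: [0.5515, 0.3047, 0.1466]
tool_rot: [2.292, 2.148, 0.003]
ft_force: [-3.4, 0.9, 6.0]
grip_width: 0.0293
gripper_force: 40.9
```

```bash
python3 - <<'E'
from h import *
here()
t=np.linspace(1.855,-.01,26)[1:]
plan([[arc(x) for x in t[i:i+5]] for i in range(0,25,5)],start=arc(1.855))
E
```

```text
21.7 jig [ -1.3 158.8] 146.6 yaw 0.01 zaxis [ 0.001  0.001 -1.   ] grip 0.0293 40.9 F [-3.4  0.9  6. ]
[[0.0, 0.0, 0.0, -0.092, 0.0, -0.042, -1.0], [0.0, 0.0, 0.0, -0.187, 0.0, -0.078, -1.0], [0.0, 0.0, 0.0, -0.284, 0.0, -0.106, -1.0], [0.0, 0.0, 0.0, -0.383, 0.0, -0.127, -1.0], [0.0, 0.0, 0.0, -0.483, 0.0, -0.14, -1.0]] OK
[[0.0, 0.0, 0.0, -0.101, 0.0, -0.006, -1.0], [0.0, 0.0, 0.0, -0.202, 0.0, -0.004, -1.0], [0.0, 0.0, 0.0, -0.303, 0.0, 0.005, -1.0], [0.0, 0.0, 0.0, -0.403, 0.0, 0.021, -1.0], [0.0, 0.0, 0.0, -0.501, 0.0, 0.045, -1.0]] OK
[[0.0, 0.0, 0.0, -0.096, 0.0, 0.031, -1.0], [0.0, 0.0, 0.0, -0.19, 0.0, 0.07, -1.0], [0.0, 0.0, 0.0, -0.28, 0.0, 0.115, -1.0], [0.0, 0.0, 0.0, -0.367, 0.0, 0.167, -1.0], [0.0, 0.0, 0.0, -0.45, 0.0, 0.225, -1.0]] OK
[[0.0, 0.0, 0.0, -0.078, 0.0, 0.064, -1.0], [0.0, 0.0, 0.0, -0.151, 0.0, 0.134, -1.0], [0.0, 0.0, 0.0, -0.219, 0.0, 0.209, -1.0], [0.0, 0.0, 0.0, -0.281, 0.0, 0.289, -1.0], [0.0, 0.0, 0.0, -0.337, 0.0, 0.373, -1.0]] OK
[[0.0, 0.0, 0.0, -0.049, 0.0, 0.088, -1.0], [0.0, 0.0, 0.0, -0.092, 0.0, 0.18, -1.0], [0.0, 0.0, 0.0, -0.128, 0.0, 0.275, -1.0], [0.0, 0.0, 0.0, -0.157, 0.0, 0.372, -1.0], [0.0, 0.0, 0.0, -0.178, 0.0, 0.471, -1.0]] OK
```

>>> jog_arm([
  [0,0,0,-0.092,0,-0.042,-1],
  [0,0,0,-0.187,0,-0.078,-1],
  [0,0,0,-0.284,0,-0.106,-1],
  [0,0,0,-0.383,0,-0.127,-1],
  [0,0,0,-0.483,0,-0.14,-1],
])

```text
time: 22.2
eef_pos: [0.5481, 0.2461, 0.1627]
tool_rot: [2.292, 2.148, 0.004]
ft_force: [0.7, 5.1, 1.2]
grip_width: 0.0295
gripper_force: 39.6
```

>>> jog_arm([
  [0,0,0,-0.101,0,-0.006,-1],
  [0,0,0,-0.202,0,-0.004,-1],
  [0,0,0,-0.303,0,0.005,-1],
  [0,0,0,-0.403,0,0.021,-1],
  [0,0,0,-0.501,0,0.045,-1],
])

```text
time: 22.7
eef_pos: [0.5446, 0.185, 0.1565]
tool_rot: [2.292, 2.147, 0.003]
ft_force: [6.2, 2.5, 3.4]
grip_width: 0.0294
gripper_force: 40.1
```

>>> jog_arm([
  [0,0,0,-0.096,0,0.031,-1],
  [0,0,0,-0.19,0,0.07,-1],
  [0,0,0,-0.28,0,0.115,-1],
  [0,0,0,-0.367,0,0.167,-1],
  [0,0,0,-0.45,0,0.225,-1],
])

```text
time: 23.2
eef_pos: [0.5416, 0.1308, 0.1294]
tool_rot: [2.291, 2.146, 0.003]
ft_force: [7.0, 1.4, 2.4]
grip_width: 0.0296
gripper_force: 40.8
```

```bash
python3 - <<'E'
from h import *
here()
s=robot.read_state();y=w2j(J,s['eef_pos'])[1];z=s['eef_pos'][2]*1e3+38
print('theta',np.arctan2(z-36,82-y)-.1853,'r',np.hypot(z-36,82-y))
print(arc(.736))
p=robot.read_camera('wrist');panel(p,'plain_panel',1)
E
```

```text
23.2 jig [  0.1 -15.4] 129.4 yaw -0.01 zaxis [ 0.003 -0.001 -1.   ] grip 0.0296 40.8 F [7.  1.4 2.4]
theta 0.7476282919002966 r 163.54310149022731
[0, np.float64(-16.45905708187469), np.float64(168.65205003604126), 0, -1]
plain_panel 0.83 centre [3.3 1.3] corners [[-32.0, -38.0], [-27.0, 43.0], [35.0, 41.0], [36.0, -40.0]]
```

>>> jog_arm([
  [0,0,0,-0.078,0,0.064,-1],
  [0,0,0,-0.151,0,0.134,-1],
  [0,0,0,-0.219,0,0.209,-1],
  [0,0,0,-0.281,0,0.289,-1],
  [0,0,0,-0.337,0,0.373,-1],
])

```text
time: 23.8
eef_pos: [0.5393, 0.0902, 0.0847]
tool_rot: [2.29, 2.146, 0.003]
ft_force: [7.7, 0.1, 4.3]
grip_width: 0.0292
gripper_force: 41.8
```

>>> jog_arm([
  [0,0,0,-0.049,0,0.088,-1],
  [0,0,0,-0.092,0,0.18,-1],
  [0,0,0,-0.128,0,0.275,-1],
  [0,0,0,-0.157,0,0.372,-1],
  [0,0,0,-0.178,0,0.471,-1],
])

```text
time: 24.3
eef_pos: [0.5384, 0.0689, 0.0293]
tool_rot: [2.289, 2.145, 0.004]
ft_force: [-11.0, 4.8, 63.0]
grip_width: 0.0293
gripper_force: 53.3
```

>>> jog_arm([
  [0,0,0,0,0,0.01,-1],
  [0,0,0,0,0,0.02,-1],
  [0,0,0,0,0,0.02,-1],
])

```text
time: 24.6
eef_pos: [0.5382, 0.0688, 0.0288]
tool_rot: [2.288, 2.145, 0.004]
ft_force: [-0.1, -2.4, 29.4]
grip_width: 0.0293
gripper_force: 50.0
```

```bash
python3 - <<'E'
from h import *
here()
s=robot.read_state();y=w2j(J,s['eef_pos'])[1];z=s['eef_pos'][2]*1e3+38
print('theta',np.arctan2(z-36,82-y)-.1853,'r',np.hypot(z-36,82-y))
E
```

```text
24.6 jig [  0.8 -77.5] 28.8 yaw 0.03 zaxis [ 0.005 -0.002 -1.   ] grip 0.0293 50.0 F [-0.1 -2.4 29.4]
theta 0.005554601609675053 r 162.4619444548832
```

The bar is against its stop (30–60 N briefly, θ ≈ 0.005). Releasing, lifting and checking.

>>> jog_arm([
  [0,0,0,0,0,-0.02,-1],
  [0,0,0,0,0,-0.02,0.4],
  [0,0,0,0,0,-0.02,0.4],
  [0,0,0,0,0,-0.02,0.4],
  [0,0,0,0,0,-0.02,0.4],
])

```text
time: 25.1
eef_pos: [0.5353, 0.0706, 0.0273]
tool_rot: [-2.291, -2.147, 0.003]
ft_force: [-0.8, -1.1, 0.1]
grip_width: 0.0598
gripper_force: 0.0
```

>>> jog_arm([
  [0,0,0,0,0,-0.3,0.4],
  [0,0,0,0,0,-0.6,0.4],
  [0,0,0,0,0,-1,0.4],
  [0,0,0,0,0,-1,0.4],
])

```text
time: 25.5
eef_pos: [0.5396, 0.0708, 0.154]
tool_rot: [2.286, 2.143, 0.012]
ft_force: [0.3, -0.0, -0.9]
grip_width: 0.06
gripper_force: 0.0
```

>>> jog_arm([
  [0,0,0,0,0,-0.3,0.4],
  [0,0,0,0,0,-0.5,0.4],
  [0,0,0,0,0,-0.5,0.4],
  [0,0,0,0,0,-0.5,0.4],
])

```text
time: 25.9
eef_pos: [0.5359, 0.0708, 0.2075]
tool_rot: [-2.292, -2.148, 0.0]
ft_force: [0.0, 0.1, -0.3]
grip_width: 0.0597
gripper_force: 0.0
```

```bash
python3 - <<'E'
from h import *
here()
p=robot.read_camera('wrist');cv2.imwrite('pics/w7.png',p['img'][:,:,::-1])
panel(p,'plain_panel',1);panel(p,'drilled_panel',1)
hsv=cv2.cvtColor(p['img'],cv2.COLOR_RGB2HSV);m=((hsv[...,0]<5)|(hsv[...,0]>174))&(hsv[...,1]>200)&(hsv[...,2]>80)
n,l,st,_=cv2.connectedComponentsWithStats(m.astype(np.uint8));print('red',st[1:][st[1:,4].argmax()])
for th in (0,.04,.08):
    P=np.array(arc(th)[:3])-[0,0,3]
    print(th,proj(p,j2w(J,[P+[-15,0,0],P+[15,0,0],P+[0,-14,0],P+[0,14,0]])).round(1).tolist())
print('bush',proj(p,j2w(J,[[0,0,50]])))
E
```

```text
25.9 jig [ -1.7 -75.7] 207.5 yaw 0.01 zaxis [-0. -0. -1.] grip 0.0597 0.0 F [ 0.   0.1 -0.3]
plain_panel 0.95 centre [1.3 0.8] corners [[-33.0, 40.0], [35.0, 40.0], [38.0, -38.0], [-35.0, -38.0]]
drilled_panel 0.76 centre [-98.4  -0.2] corners [[-133.0, 39.0], [-62.0, 43.0], [-61.0, -39.0], [-138.0, -44.0]]
drilled_panel 0.31 centre [1.3 0.8] corners [[-33.0, 40.0], [35.0, 40.0], [38.0, -38.0], [-35.0, -38.0]]
red [236 160  31  28 857]
0 [[234.3, 174.6], [266.1, 174.6], [250.2, 188.8], [250.2, 160.0]]
0.04 [[234.0, 174.9], [266.5, 174.9], [250.2, 189.4], [250.3, 160.0]]
0.08 [[233.7, 175.0], [266.9, 175.0], [250.3, 189.8], [250.3, 159.8]]
bush [[250.26799063  87.854834  ]]
```

View pics/w7.png

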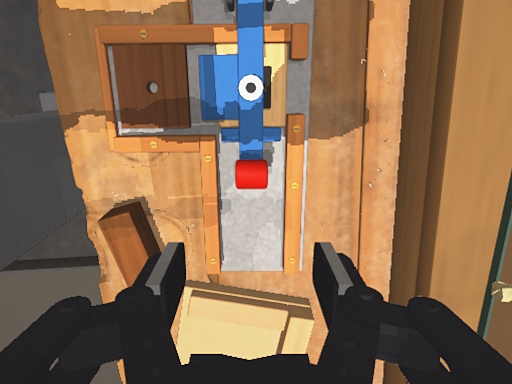

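The view shows the bar down over the pale panel: bush (250,88), grip (251,174) as predicted for shut. The dark panel is in the bay at (152,88). As a last check I'll press lightly on the grip's top with shut fingers.

>>> jog_arm([
  [0,0,0,-0.015,0.01,0.3,-1],
  [0,0,0,-0.015,0.01,0.6,-1],
  [0,0,0,-0.015,0.01,0.9,-1],
  [0,0,0,-0.015,0.01,1,-1],
  [0,0,0,-0.015,0.01,1,-1],
])

```text
time: 26.55
eef_pos: [0.5359, 0.0689, 0.086]
tool_rot: [-2.29, -2.146, 0.006]
ft_force: [0.1, 0.6, 0.9]
grip_width: -0.0002
gripper_force: 0.0
```

>>> jog_arm([
  [0,0,0,0,0,0.07,-1],
  [0,0,0,0,0,0.12,-1],
  [0,0,0,0,0,0.17,-1],
  [0,0,0,0,0,0.2,-1],
  [0,0,0,0,0,0.2,-1],
])

```text
time: 27.05
eef_pos: [0.5371, 0.0689, 0.0638]
tool_rot: [-2.292, -2.148, 0.0]
ft_force: [-0.1, 0.0, -0.5]
grip_width: 0.0002
gripper_force: 0.0
```

>>> jog_arm([
  [0,0,0,0,0,0.01,-1],
  [0,0,0,0,0,0.02,-1],
  [0,0,0,0,0,0.03,-1],
])

```text
time: 27.35
eef_pos: [0.5378, 0.0688, 0.0622]
tool_rot: [2.291, 2.147, 0.002]
ft_force: [-6.6, -0.4, 21.4]
grip_width: -0.0001
gripper_force: 10.6
```

21 N doesn't move it, so it is on its stop. Lifting clear and handing in.

>>> jog_arm([
  [0,0,0,0,0,-0.2,-1],
  [0,0,0,0,0,-0.5,-1],
  [0,0,0,0,0,-0.9,-1],
  [0,0,0,0,0,-0.9,-1],
  [0,0,0,0,0,-0.9,-1],
])

```text
time: 27.85
eef_pos: [0.538, 0.0689, 0.1697]
tool_rot: [2.291, 2.147, 0.004]
ft_force: [-0.7, 0.4, -0.4]
grip_width: 0.0
gripper_force: 0.0
```

```bash
python3 - <<'E'
from h import *
p=robot.read_camera('wrist');panel(p,'plain_panel',1);panel(p,'drilled_panel',1);here()
print(robot.job_done())
E
```

```text
plain_panel 0.83 centre [1.1 0.7] corners [[-33.0, 41.0], [35.0, 41.0], [38.0, -39.0], [-36.0, -39.0]]
plain_panel 0.56 centre [-98.1  -0.2] corners [[-133.0, 39.0], [-61.0, 44.0], [-60.0, -39.0], [-139.0, -45.0]]
drilled_panel 0.92 centre [-98.4  -0.2] corners [[-133.0, 39.0], [-61.0, 42.0], [-61.0, -39.0], [-139.0, -43.0]]
28.0 jig [ -1.  -77.5] 167.1 yaw -0.0 zaxis [-0.003  0.    -1.   ] grip 0.0001 0.0 F [ 1.  -0.5 -0.7]
the job is handed in; nothing more can be done
None
```

The job is handed in at 28 s of the 69 allowed, with no verdict returned: by camera the drilled panel is about 98 mm forward in the bay and the pale panel is home within about 1 mm, the bar is shut on its stop (it did not move under 21 N), and no contact with the bystanders was noticed (their positions were not re-measured).

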